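# Slide the cover disc into the logger box and close its clip

### The job

With the fingertips, push the loose green cover disc across the top of the white logger box until it drops flat and fully down into the round recess, and only then push the orange retaining clip all the way shut over the disc's edge. Do not pick the disc up, and leave the blue cap and everything else on the table where it stands.

Things in the scene. Friction and masses are not known exactly. Their poses are not given: they have to be found in the camera images.
- housing: Logger box fixed to the table at any yaw, white flat top on a grey body, 160 (its x) by 200 (its y) by 45 mm tall; origin at the centre of its underside, z up. A 10 mm black stub on each x side. In its top a round recess with black floor, centre at (0, 20 mm); beyond it at +y the orange clip between two grey rails (7 mm tall, x +-13.5 to +-19.5, y 54 to 99 mm). The disc starts on the -y half.
- recess (a point): Centre of the round recess at the level of the box's top surface (axes as housing). Recess diameter 50 mm, 8 mm deep, flat floor, 1 mm chamfer at the rim.
- disc: Loose green round cover disc, 46 mm diameter, 8 mm thick, 20 to 45 g, lying flat on the box's top; origin at the centre of its underside. Seated in the recess its upper face is flush with the box's top.
- clip (a joint): Orange clip sliding on the box's top along the box's -y, towards the recess: 0 m = open, 0.025 = shut at a hard stop, covering 9 mm of the recess's edge. Starts at 0 to 0.004, stays where left, takes about 2 N to slide. Its plate, 24 mm wide (box x), 30 long, 3 thick, runs 2 mm above the box's top.
- clip_tab (a point): Top centre of the clip's upright tab, 25 mm above the box's top; axes as housing. The tab is a wall 24 mm wide (box x) and 8 mm thick (box y) down to the clip's plate, which reaches 3 mm farther out (+y) behind it. Push its outer (+y) face towards the box's -y to shut the clip. When open it is 84 mm from the box's centre along +y.
- cap: Loose blue cap, 22 mm diameter, 23 mm tall, standing on the box's top near its corner at -x, +y; origin at the centre of its underside. To be left alone.
- screwdriver: Red-handled screwdriver lying on the table at the left, its blade away from the robot. Left alone.
- tape: Black ring of tape, 90 mm diameter, 24 mm tall, flat on the table at the left. Left alone. Origin at centre of underside.
- probe: White pipe probe with a green top on a round wooden foot (80 mm diameter), 108 mm tall, at the right. Left alone. Origin at centre of underside.
- meter: Yellow multimeter lying flat, 150 by 78 by 40 mm, at the right. Left alone. Origin at centre of underside.
- bottle: Blue bottle, 64 mm diameter, 170 mm tall, at the right. Left alone. Origin at centre of underside.
- cup: Red open cup, 80 mm diameter, 90 mm tall, at the left. Left alone. Origin at centre of underside.
Things that resemble listed ones, but are neither listed nor needed, are in the scene too. Several things have the shape of the disc; the one meant has the colours described above.

How it is judged:
By the outcome, as a careful person would: the job done as asked, in the order asked, and still so for the second after the job is handed in, with the robot touching nothing.
It also fails if it takes over 51 s, if anything falls off the work surface, if the arm or the gripper's body presses on something with over 40 N, if the wrist force passes 120 N, or if a joint passes its speed limit or range.

### The arm

A 7-joint arm with a two-finger parallel gripper is mounted at the origin on the work surface. World frame = base frame: x ahead of the robot, y to its left, z up, the work surface at z = 0. Lengths are in m, angles in degrees, forces in N, time in s.
With the tool pointing down it reaches from about 0.425 to 0.875 m from the base axis. Payload 9.9 kg.
Tool frame: the origin (TCP) lies on the centre line of the jaws, within the pads' length; the fingertips stand 11 mm ahead of it and the grasp point (between the pads) lies 8 mm behind it; z points along the fingers, y is the direction in which the jaws open and shut (so a half turn about z gives the same grasp; the last joint's range is limited). The gripper opens to 85 mm and grips with 20 to 120 N. Pads are 22 mm wide; open, the fingers measure 114 mm over their backs; the gripper's body (76 mm by 85 mm) begins 54 mm behind the grasp point. The pads swing forward as they close: fully open they stand 13 mm farther back than shut.
Start: joints at [-4.801, 32.985, 1.427, 82.34, -0.859, 64.687, -3.237], TCP at [0.675, 0, 0.242] pointing down, gripper open.
Joint ranges: [-157.87, 157.87], [-19.46, 123.44], [-87.15, 90], [11.01, 140.99], [-62.26, 242.26], [9.8, 113.94], [-161.44, 161.44]. Speed limits (degrees/s): [127.2, 127.2, 172.46, 172.46, 180, 180, 180].

### API

Orientations are given as a 3x3 rotation matrix whose columns are the frame's x, y, z axes.
In Python, from plant import ctrl, cams gives the robot as it stands.
- The arm moves only by the tool arm_command, never from a script. Its arguments are lists of equal length, an entry for each row: "jaw": the gripper's target within -1 to 1 (shut at 1, half-way at 0, fully open at -1); "travel": the shift along the tool's x, y, z in m, a list of three; "twist": the turn about the tool's z in degrees. In form: {"jaw": [jaw, ...], "travel": [[x, y, z], ...], "twist": [twist, ...]}. A call has exactly 5 rows; each row shifts and turns the commanded pose from where the row before left it, along the tool's axes as they then stand; what a row does not reach is not made up. A row lasts 1/8 s, in which the tool goes at most 62.5 mm and 10.7 degrees, less where a joint would pass 70% of its speed; a pose out of reach is approached as far as the arm can. A call with a gripper value outside its range is refused whole. The fingers move at their own pace and stop on an object; "newtons" is the grip in N (left out, the last holds). Time passes only in rows, so rows that do not move let the fingers close, or fill a call up. It gives the time, the measured TCP pose, the force and the opening at its end, in the units of the state.
- ctrl.state(): the state, without advancing time (a new reading comes with each control period).
- cams.camera(name): name is "scene" or "side" or "wrist"; returns a dict with "img" (384x512x3 uint8, blue, green, red), "fovy" (degrees; the focal length in pixels is half the picture's height over the tangent of half this angle, whatever the lens; pixels are square), "cx", "cy" (the principal point, pixels), "R" (3x3) and "t" (3): a world point X has camera coordinates R X + t. Camera axes: x right, y down, z forward; pixel columns grow to the right and rows downward; lengths in m; the calibration is good to about 2 mm. A picture is of the moment at which its call begins. There is no depth.
- ctrl.hand_in(): hands the job in, once; it reports no verdict.
The state is a dict: "time": time; "joints": joint angles; "dq": joint speeds; "joint_efforts": joint torques, N m; "tcp_pos": TCP position; "tool_rot": TCP orientation; "contact_force": force on the tool from outside, world axes, zero at the start; "torque": the same for the moment, N m; "finger_gap": finger opening in m.
Only numpy, scipy, OpenCV 4.12 (cv2) and the standard library are available. Lean on these libraries where they do the work, as an engineer would, in place of code of your own. Each camera call takes 0.05 s, during which the arm holds its last target.

## Working session

There is one attempt and no reset: what is moved stays moved. The work goes in short steps, Python scripts to look and compute and a tool call to move; the robot and the scene stay as the last step left them, time stands still between calls to the robot, and variables do not carry over. Pictures are saved under pics/ and viewed, and the job is handed in when it is done.

Besides the shell and the picture viewer there is one more tool, called after "Request:" in YAML: its name, and indented under it one key for each argument. arm_command: Moves the arm, as the interface text tells. Its arguments: {"type":"object","properties":{"jaw":{"type":"array","items":{"type":"number"}},"travel":{"type":"array","items":{"type":"array","items":{"type":"number"}}},"twist":{"type":"array","items":{"type":"number"}},"newtons":{"type":"number"}},"required":["jaw","travel","twist"]}

```bash
mkdir -p pics; ls
python3 - <<'E'
from plant import ctrl,cams
import cv2,numpy as np
s=ctrl.state()
print(s)
for n in("scene","side","wrist"):
    c=cams.camera(n); cv2.imwrite(f"pics/{n}0.png",c["img"]); np.savez(f"pics/{n}0.npz",**c)
    print(n,c["fovy"],c["cx"],c["cy"],np.round(c["R"],3).tolist(),np.round(c["t"],3), np.round(-c["R"].T@c["t"],3), [k for k in c])
E
```

```text
pics
{'time': 0.0, 'joints': array([-4.79997051, 33.03466659,  1.42344515, 82.3866774 , -0.8566829 ,
       64.68815701, -3.2377814 ]), 'dq': array([-0.07264204,  0.08366578,  0.03871861,  0.04047084, -0.02234233,
       -0.07316929,  0.09377365]), 'joint_efforts': array([ 1.10782021e-03, -7.65753937e+01,  2.25157209e+00, -2.85965914e+01,
        1.54639565e-02,  1.25475466e-02,  7.09064329e-05]), 'tcp_pos': array([ 6.74551614e-01, -2.60065353e-05,  2.41417633e-01]), 'tool_rot': array([[-2.02343501e-05,  9.99998518e-01, -1.72167951e-03],
       [ 9.99999991e-01,  2.00024574e-05, -1.34706940e-04],
       [-1.34672302e-04, -1.72168222e-03, -9.99998509e-01]]), 'contact_force': array([ 0.01356752, -0.32843263, -0.78818088]), 'torque': array([-0.02441613, -0.0038378 , -0.07423422]), 'finger_gap': 0.08516811810933621}
scene 55.39647400113534 261.2675239082704 197.91635720848646 [[-0.699, 0.715, 0.012], [0.547, 0.546, -0.634], [-0.46, -0.437, -0.773]] [ 0.359 -0.244  1.473] [1.062 0.521 0.98 ] ['img', 'fovy', 'cx', 'cy', 'R', 't']
side 49.502922468963455 261.0237429703576 189.3190447967814 [[-0.989, -0.145, -0.007], [-0.107, 0.761, -0.64], [0.098, -0.632, -0.768]] [0.523 0.101 1.041] [0.426 0.657 0.868] ['img', 'fovy', 'cx', 'cy', 'R', 't']
wrist 65.48444070800211 255.1147919012201 192.96440928386352 [[1.0, -0.0, -0.001], [-0.0, -0.946, 0.323], [-0.001, -0.323, -0.946]] [-0.676 -0.042  0.381] [0.676 0.083 0.373] ['img', 'fovy', 'cx', 'cy', 'R', 't']
```

View pics/scene0.png

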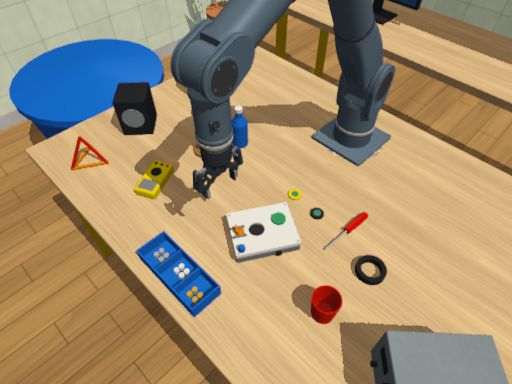

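View pics/side0.png

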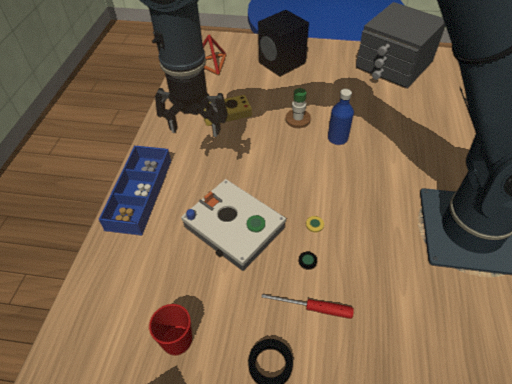

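View pics/wrist0.png

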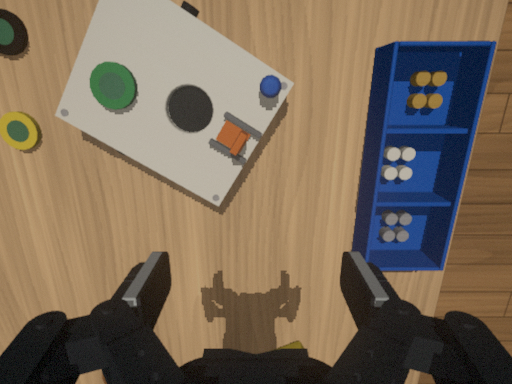

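The wrist view shows three disc-shaped things: a green disc on the box top at (113,86), a yellow one with a green centre on the table at (18,130), and a black one with a green centre at (5,33). The one on the box matches the description because it is all green and lies on the box top at the -y half, across the recess (190,108) from the clip (232,137). The cap is at (270,87). I'll confirm this with an enlarged crop while measuring.

```bash
cat > h.py <<'E'
import numpy as np,cv2
def ray(c,uv):
    f=c["img"].shape[0]/2/np.tan(np.radians(float(c["fovy"]))/2)
    d=np.array([(uv[0]-c["cx"])/f,(uv[1]-c["cy"])/f,1.]); R=c["R"];return -R.T@c["t"],R.T@d
def onz(c,uv,z):
    o,d=ray(c,uv); return (o+d*(z-o[2])/d[2])
def blob(mask,box=None,mn=15):
    m=mask.astype(np.uint8)
    n,l,st,ce=cv2.connectedComponentsWithStats(m)
    return sorted([(int(st[i,4]),*np.round(ce[i],1),st[i,:4].tolist()) for i in range(1,n) if st[i,4]>=mn],reverse=True)[:5],l
def contour_on_z(c,mask,z):
    cs,_=cv2.findContours(mask.astype(np.uint8),cv2.RETR_EXTERNAL,cv2.CHAIN_APPROX_NONE)
    k=max(cs,key=cv2.contourArea)[:,0,:]
    return np.array([onz(c,p,z)[:2] for p in k])
E
python3 - <<'E'
from h import *
for n in("wrist","side","scene"):
    c=dict(np.load(f"pics/{n}0.npz")); h=cv2.cvtColor(c["img"],cv2.COLOR_BGR2HSV);H,S,V=[h[...,i].astype(int) for i in range(3)]
    print(n,c["img"].shape)
    g=(H>60)&(H<88)&(S>130)&(V>60); o=(H>5)&(H<14)&(S>180)&(V>100); b=(H>105)&(H<125)&(S>150)&(V>80); w=(S<45)&(V>150)
    for nm,m,z in(("green",g,.053),("orange",o,.06),("blue",b,.06),("white",w,.045),("black",V<50,.045)):
        for a in blob(m,mn=30)[0]: print(nm,a,np.round(onz(c,a[1:3],z)[:2],4))
c=dict(np.load("pics/wrist0.npz"))
cv2.imwrite("pics/crop0.png",cv2.resize(c["img"][0:215,0:310],None,fx=2.5,fy=2.5,interpolation=cv2.INTER_CUBIC))
E
```

```text
wrist (384, 512, 3)
blue (9137, np.float64(415.7), np.float64(168.4), [365, 42, 131, 228]) [0.8488 0.0044]
blue (127, np.float64(270.7), np.float64(84.1), [263, 76, 16, 17]) [0.6911 0.0898]
blue (32, np.float64(393.3), np.float64(163.7), [389, 161, 9, 6]) [0.8239 0.0096]
white (23392, np.float64(167.5), np.float64(89.8), [56, 0, 238, 206]) [0.5847 0.0846]
white (159, np.float64(249.7), np.float64(147.2), [243, 137, 15, 23]) [0.6698 0.0247]
white (138, np.float64(408.4), np.float64(153.9), [402, 148, 14, 13]) [0.8461 0.0172]
white (137, np.float64(393.4), np.float64(153.8), [387, 148, 14, 13]) [0.8294 0.0173]
white (129, np.float64(405.3), np.float64(173.1), [399, 167, 13, 13]) [ 0.8462 -0.0049]
black (29208, np.float64(256.6), np.float64(346.0), [0, 252, 512, 132]) [ 0.6777 -0.2564]
black (678, np.float64(14.1), np.float64(34.5), [0, 10, 28, 45]) [0.4386 0.1361]
black (47, np.float64(193.2), np.float64(11.0), [189, 7, 9, 9]) [0.6162 0.1562]
side (384, 512, 3)
blue (3548, np.float64(323.3), np.float64(14.6), [248, 0, 155, 40]) [ 0.4183 -0.9126]
blue (298, np.float64(343.0), np.float64
[... 1600 characters left out ...]
13 0.0869]
white (181, np.float64(201.6), np.float64(6.8), [193, 0, 18, 20]) [-0.2679 -1.2458]
white (126, np.float64(180.9), np.float64(270.2), [173, 263, 17, 15]) [0.8567 0.0167]
white (48, np.float64(238.6), np.float64(108.9), [234, 106, 9, 7]) [ 0.233  -0.4057]
black (2438, np.float64(347.4), np.float64(58.5), [328, 0, 44, 129]) [-0.4108 -0.3223]
black (1457, np.float64(135.3), np.float64(105.9), [113, 83, 43, 52]) [ 0.5227 -0.7205]
black (948, np.float64(215.4), np.float64(166.9), [193, 145, 49, 53]) [ 0.5195 -0.2219]
black (605, np.float64(224.1), np.float64(78.2), [212, 61, 25, 36]) [ 0.1259 -0.6142]
black (433, np.float64(370.2), np.float64(269.8), [355, 256, 31, 29]) [0.4761 0.3989]
```

View pics/crop0.png

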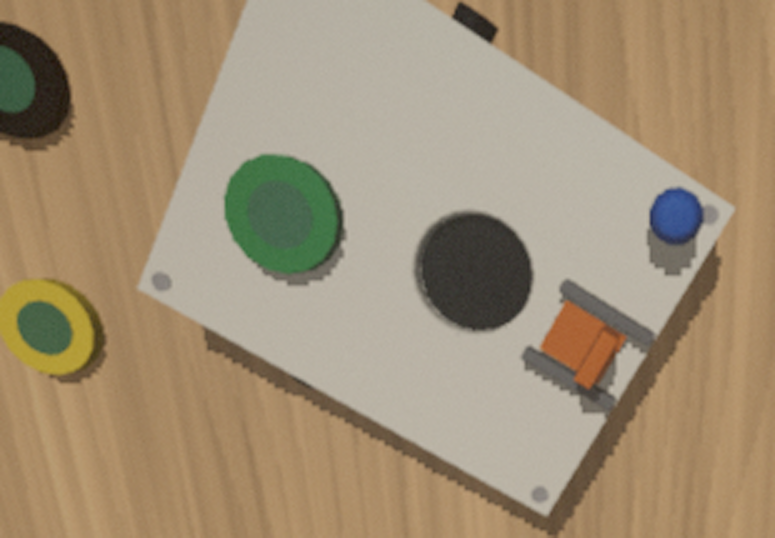

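The crop confirms it: an all-green disc (lighter green centre) on the box top at crop (283,214), with the yellow-rimmed and black-rimmed lookalikes lying on the table. The recess is at crop (475,271), the clip tab near (600,358) and the cap at (676,215). Next I'll do precise fits.

```bash
cat >> h.py <<'E'
def masks(c):
    h=cv2.cvtColor(c["img"],cv2.COLOR_BGR2HSV);H,S,V=[h[...,i].astype(int) for i in range(3)]
    return dict(green=(H>50)&(H<90)&(S>70)&(V>45),white=(S<50)&(V>130),dark=(V<75)&(S<110),orange=(H<16)&(S>150)&(V>90),blue=(H>105)&(H<125)&(S>140)&(V>60))
def near(c,m,p,z,r=25,mn=40):
    out=None;bd=1e9
    n,l,st,ce=cv2.connectedComponentsWithStats(m.astype(np.uint8))
    for i in range(1,n):
        d=np.hypot(*(ce[i]-p))
        if st[i,4]>=mn and d<bd and d<r: bd=d;out=i
    return None if out is None else (l==out)
def fitc(P):
    A=np.c_[2*P,np.ones(len(P))];s=np.linalg.lstsq(A,(P**2).sum(1),rcond=None)[0]
    return s[:2],np.sqrt(s[2]+s[:2]@s[:2])
def proj(c,X):
    f=c["img"].shape[0]/2/np.tan(np.radians(float(c["fovy"]))/2)
    q=c["R"]@np.asarray(X)+c["t"];return np.array([c["cx"]+f*q[0]/q[2],c["cy"]+f*q[1]/q[2]])
E
python3 - <<'E'
from h import *
for n,pd,pr in(("wrist",(113,86),(190,108)),("side",(256,223),(228,214)),("scene",(278,218),(257,229))):
    c=dict(np.load(f"pics/{n}0.npz"));M=masks(c)
    m=near(c,M["green"],pd,0); P=contour_on_z(c,m,.053); print(n,"disc",fitc(P)) if m is not None else 0
    m=near(c,M["dark"],pr,0)
    if m is not None: P=contour_on_z(c,m,.045);print(n,"recess",fitc(P), m.sum())
    # box top
    m=near(c,M["white"],pr,0,80,1000)
    cs,_=cv2.findContours(m.astype(np.uint8),cv2.RETR_EXTERNAL,cv2.CHAIN_APPROX_NONE);k=max(cs,key=cv2.contourArea)
    P=np.array([onz(c,p,.045)[:2] for p in k[:,0,:]]).astype(np.float32)
    r=cv2.minAreaRect(cv2.convexHull(P));print("box",r)
    ap=cv2.approxPolyDP(cv2.convexHull(k),6,True)[:,0];print(ap.tolist(),[np.round(onz(c,p,.045)[:2],4).tolist() for p in ap])
    m=near(c,M["orange"],(233,137) if n=="wrist" else ((210,200) if n=="side" else (239,231)),0,25,10)
    if m is not None: ys,xs=np.nonzero(m);print("orange",xs.mean(),ys.mean(),m.sum())
E
```

```text
wrist disc (array([0.53148776, 0.08860482]), np.float64(0.022107885812582113))
wrist recess (array([0.60682006, 0.06562096]), np.float64(0.022778322157868378)) 1571
box ((0.5886244773864746, 0.07510402798652649), (0.16051864624023438, 0.2000747174024582), 58.51914596557617)
[[99, 0], [169, 0], [293, 83], [219, 205], [55, 114]] [[0.5271, 0.1655], [0.5938, 0.1654], [0.7149, 0.0912], [0.6332, -0.0437], [0.4624, 0.0603]]
orange 232.44594594594594 136.92398648648648 592
side disc (array([0.52816408, 0.09147777]), np.float64(0.021715894224273915))
side recess (array([0.6027706, 0.0689085]), np.float64(0.0203007861020024)) 196
box ((0.5861327648162842, 0.07773026078939438), (0.16220805048942566, 0.2010100781917572), 58.609466552734375)
[[225, 180], [285, 218], [243, 262], [182, 218]] [[0.6295, -0.0386], [0.4604, 0.0614], [0.5406, 0.1955], [0.7087, 0.0965]]
orange 210.55445544554456 199.53465346534654 101
scene disc (array([0.53287877, 0.09134275]), np.float64(0.021137809139440876))
scene recess (array([0.60708557, 0.06888679]), np.float64(0.01882852667683095)) 113
box ((0.5906571745872498, 0.08008319139480591), (0.17005077004432678, 0.20203539729118347), 58.61524963378906)
[[285, 202], [299, 245], [237, 258], [226, 214]] [[0.4636, 0.0598], [0.5567, 0.2001], [0.7177, 0.1008], [0.633, -0.0405]]
```

Wrist and side views agree: box yaw is -31.5° for its +y, box centre about (0.588, 0.0765), disc about (0.531, 0.090) and recess about (0.605, 0.066). The push runs 78 mm at -18°. I'll push with the two fingertips set about 26 mm apart, as a cradle behind the disc.

Request:
arm_command:
  jaw: [0.4,0.4,0.4,0.4,0.4]
  travel:
    - [0.0206,-0.0374,0.02]
    - [0.0206,-0.0374,0.02]
    - [0.0206,-0.0374,0.02]
    - [0.0206,-0.0374,0.02]
    - [0.0206,-0.0374,0.02]
  twist: [0,0,0,0,0]
  newtons: 40

```text
time: 0.78
tcp_pos: [0.4867, 0.1036, 0.1417]
tool_rot: [[0.0, 1.0, 0.0], [1.0, -0.0, 0.0], [0.0, 0.0, -1.0]]
contact_force: [0.6, 1.2, -0.1]
finger_gap: 0.0254
```

Request:
arm_command:
  jaw: [0.4,0.4,0.4,0.4,0.4]
  travel:
    - [0,0,0]
    - [0,0,0]
    - [0,0,0]
    - [0,0,0]
    - [0,0,0]
  twist: [10.6,10.6,10.6,10.6,10.6]

```text
time: 1.4
tcp_pos: [0.4879, 0.103, 0.1422]
tool_rot: [[0.802, 0.597, -0.0], [0.597, -0.802, -0.0], [-0.0, -0.0, -1.0]]
contact_force: [0.0, 0.6, 0.1]
finger_gap: 0.0256
```

Request:
arm_command:
  jaw: [0.4,0.4,0.4,0.4,0.4]
  travel:
    - [0,0,0]
    - [0,0,0]
    - [0,0,0]
    - [0,0,0]
    - [0,0,0]
  twist: [10.6,10.6,10.6,10.6,10.6]

```text
time: 2.02
tcp_pos: [0.488, 0.1031, 0.1422]
tool_rot: [[0.96, -0.281, -0.0], [-0.281, -0.96, -0.0], [-0.0, 0.0, -1.0]]
contact_force: [0.2, -0.3, 0.1]
finger_gap: 0.0252
```

Request:
arm_command:
  jaw: [0.4,0.4,0.4,0.4,0.4]
  travel:
    - [0,0,0.02]
    - [0,0,0.02]
    - [0,0,0.02]
    - [0,0,0.005]
    - [0,0,0]
  twist: [1.7,0,0,0,0]

```text
time: 2.65
tcp_pos: [0.488, 0.1029, 0.0774]
tool_rot: [[0.953, -0.304, -0.0], [-0.304, -0.953, -0.0], [-0.0, 0.0, -1.0]]
contact_force: [-0.7, -0.4, 0.6]
finger_gap: 0.0254
```

Run:
```python
from plant import ctrl,cams
import cv2,numpy as np
s=ctrl.state();print(s["tcp_pos"],s["contact_force"],s["finger_gap"])
for n in("wrist","side"):
    c=cams.camera(n); np.savez(f"pics/{n}1.npz",**c); im=c["img"]
    if n=="side": im=cv2.resize(im[150:290,150:350],None,fx=4,fy=4)
    cv2.imwrite(f"pics/{n}1.png",im)
```

```text
[0.48800847 0.1028914  0.07736663] [-0.66122394 -0.39751577  0.60955888] 0.025430552136344518
```

View pics/wrist1.png

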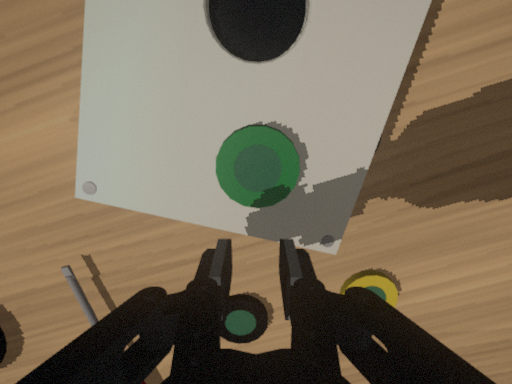

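View pics/side1.png

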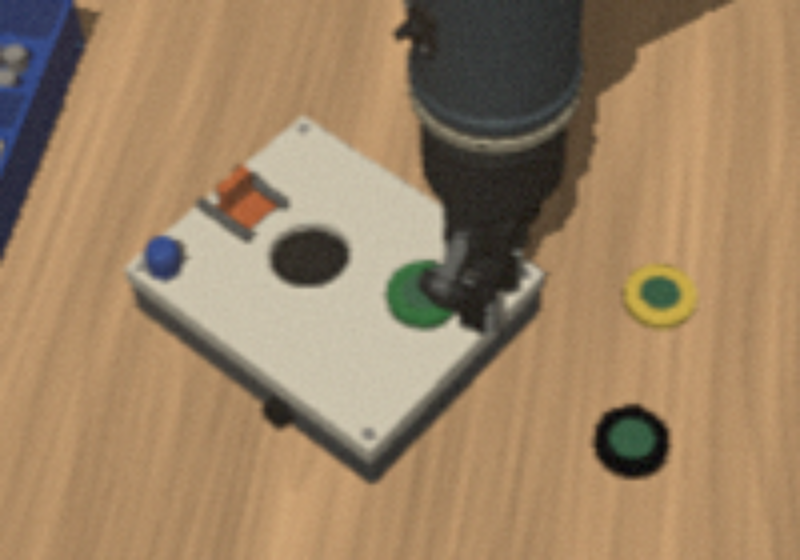

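Wrist view: the fingertips at (224,240) and (288,240) sit behind the disc at (258,166), with the recess at (258,12) straight ahead. I'll compute the offsets in tool axes.

```bash
cat >> h.py <<'E'
def tool(s,P): return s["tool_rot"].T@(np.asarray(P)-s["tcp_pos"])
E
python3 - <<'E'
from plant import ctrl
from h import *
s=ctrl.state();c=dict(np.load("pics/wrist1.npz"));M=masks(c)
m=near(c,M["green"],(258,166),0); ce,r=fitc(contour_on_z(c,m,.053));print("disc",ce,r,tool(s,[*ce,.053])*1e3)
m=near(c,M["white"],(258,130),0,150,1000)
cs,_=cv2.findContours(m.astype(np.uint8),cv2.RETR_CCOMP,cv2.CHAIN_APPROX_NONE)
# recess rim: white pixels bordering dark hole rows>3
k=np.vstack([q[:,0] for q in cs]); k=k[(np.hypot(k[:,0]-258,k[:,1]-12)<62)&(k[:,1]>2)&(np.hypot(k[:,0]-258,k[:,1]-12)>40)]
P=np.array([onz(c,p,.045)[:2] for p in k]); ce,r=fitc(P);print("recess",ce,r,tool(s,[*ce,.045])*1e3,len(k))
m=near(c,M["dark"],(258,20),0,30,500)
k=max(cv2.findContours(m.astype(np.uint8),0,1)[0],key=len)[:,0];k=k[k[:,1]>2]
ce,r=fitc(np.array([onz(c,p,.045)[:2] for p in k]));print("recess dark",ce,r,tool(s,[*ce,.045])*1e3)
for p in((224,240),(288,240)):
  for z in(.06,.066): print(p,z,tool(s,onz(c,p,z))*1e3)
E
```

```text
disc [0.53108281 0.08846322] 0.022265280036436606 [45.08731686  0.8901995  24.91693872]
recess [0.60529076 0.06571825] 0.025141967583788276 [ 1.22692040e+02 -4.92981669e-03  3.29704084e+01] 169
recess dark [0.60404678 0.0656419 ] 0.023014162528374977 [121.53019492   0.44609718  32.96940217]
(224, 240) 0.06 [  5.53904347 -17.71233181  17.89865159]
(224, 240) 0.066 [  8.69854093 -17.01980902  11.9004835 ]
(288, 240) 0.06 [ 5.50355597 17.95240902 17.88185538]
(288, 240) 0.066 [ 8.66448173 17.20949732 11.8843633 ]
```

Request:
arm_command:
  jaw: [0.4,0.4,0.4,0.4,0.4]
  travel:
    - [0.002,0.0005,0.008]
    - [0.002,0,0.006]
    - [0,0,0.003]
    - [0,0,0.002]
    - [0,0,0]
  twist: [0,0,0,0,0]

```text
time: 3.38
tcp_pos: [0.4916, 0.1013, 0.0582]
tool_rot: [[0.953, -0.304, -0.0], [-0.304, -0.953, -0.0], [-0.0, 0.0, -1.0]]
contact_force: [0.3, 0.2, 0.1]
finger_gap: 0.0253
```

Run:
```python
from plant import ctrl,cams
import cv2,numpy as np
s=ctrl.state();print(s["tcp_pos"],s["contact_force"],s["finger_gap"])
for n in("wrist",):
    c=cams.camera(n); np.savez(f"pics/{n}2.npz",**c); im=c["img"]
    im=cv2.resize(im[100:300,150:370],None,fx=3,fy=3)
    cv2.imwrite(f"pics/{n}2.png",im)
```

```text
[0.49156275 0.10126815 0.05818353] [0.30190079 0.19420408 0.08401534] 0.025311460171010502
```

View pics/wrist2.png

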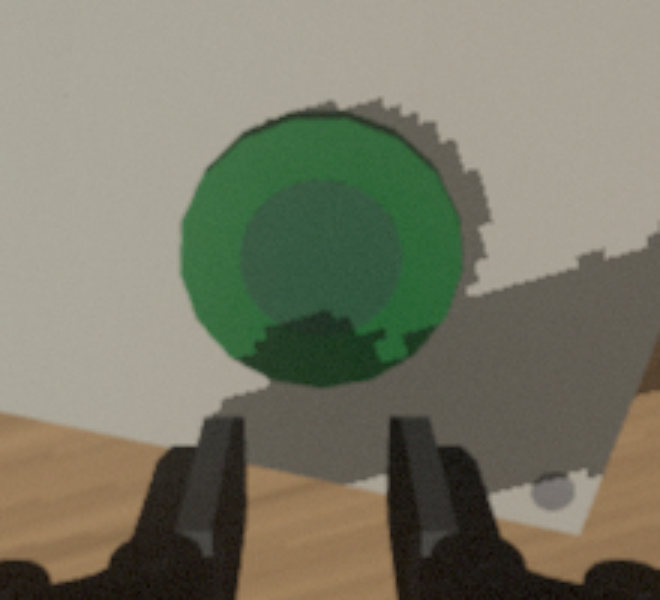

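The fingertips are clear of the top with no force reading. The disc is centred ahead of them at crop (322,250). I'll start the slow push.

Request:
arm_command:
  jaw: [0.4,0.4,0.4,0.4,0.4]
  travel:
    - [0.005,0,0]
    - [0.005,0,0]
    - [0.005,0,0]
    - [0.005,0,0]
    - [0.005,0,0]
  twist: [0,0,0,0,0]

```text
time: 4.05
tcp_pos: [0.5158, 0.0936, 0.0583]
tool_rot: [[0.953, -0.304, -0.0], [-0.304, -0.953, -0.0], [-0.0, 0.0, -1.0]]
contact_force: [0.2, -0.3, 0.6]
finger_gap: 0.0256
```

Run:
```python
from plant import ctrl,cams
import cv2,numpy as np
from h import *
s=ctrl.state();print(s["tcp_pos"],s["contact_force"],s["finger_gap"])
c=cams.camera("wrist"); np.savez("pics/wrist3.npz",**c); im=c["img"]
cv2.imwrite("pics/wrist3.png",cv2.resize(im[0:300,130:390],None,fx=2,fy=2))
m=near(c,masks(c)["green"],(258,180),0,60); P=contour_on_z(c,m,.053);print(fitc(P),tool(s,[*fitc(P)[0],.053])*1e3)
```

```text
[0.51580029 0.09358851 0.05828536] [ 0.16038692 -0.32709613  0.5564617 ] 0.025599682739125742
(array([0.54607681, 0.08454245]), np.float64(0.022326988540145504)) [31.59382507 -0.58728972  5.28390654]
```

View pics/wrist3.png

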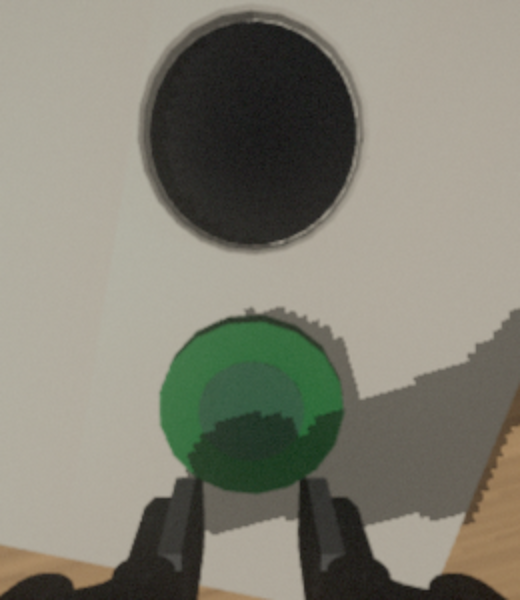

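Disc is in the cradle at crop (251,404), 31.6 mm ahead of the TCP, and the whole recess is visible at crop (251,130). I'll measure the remaining distance.

```bash
cat >> h.py <<'E'
def recess(c,s,p,z=.045):
    m=masks(c)["white"]
    cs,_=cv2.findContours(m.astype(np.uint8),cv2.RETR_CCOMP,cv2.CHAIN_APPROX_NONE)
    k=np.vstack([q[:,0] for q in cs]); P=np.array([onz(c,q,z)[:2] for q in k]); c0=onz(c,p,z)[:2]
    for it in range(4):
        r=np.hypot(*(P-c0).T); Q=P[(r>.022)&(r<.0275)]; c0,R=fitc(Q)
    return c0,R,tool(s,[*c0,z])*1e3,len(Q)
E
python3 - <<'E'
from plant import ctrl
from h import *
s=ctrl.state();c=dict(np.load("pics/wrist3.npz"))
print(recess(c,s,(255,65)))
E
```

```text
(array([0.60576279, 0.06591854]), np.float64(0.025010460101066986), array([93.3153455 , -1.05445154, 13.45381599]), 528)
```

Request:
arm_command:
  jaw: [0.4,0.4,0.4,0.4,0.4]
  travel:
    - [0.005,-0.0001,0]
    - [0.005,-0.0001,0]
    - [0.005,-0.0001,0]
    - [0.005,-0.0001,0]
    - [0.005,-0.0001,0]
  twist: [0,0,0,0,0]

```text
time: 4.72
tcp_pos: [0.5397, 0.0865, 0.0583]
tool_rot: [[0.953, -0.304, -0.0], [-0.304, -0.953, -0.0], [-0.0, 0.0, -1.0]]
contact_force: [1.0, -0.9, -0.1]
finger_gap: 0.0259
```

Request:
arm_command:
  jaw: [0.4,0.4,0.4,0.4,0.4]
  travel:
    - [0.005,0,0]
    - [0.005,0,0]
    - [0.005,0,0]
    - [0.005,0,0]
    - [0.004,0,0]
  twist: [0,0,0,0,0]

```text
time: 5.35
tcp_pos: [0.5626, 0.0792, 0.0583]
tool_rot: [[0.953, -0.304, 0.0], [-0.304, -0.953, -0.0], [0.0, 0.0, -1.0]]
contact_force: [-0.7, -0.4, 0.1]
finger_gap: 0.0257
```

Run:
```python
from plant import ctrl,cams
import cv2,numpy as np
from h import *
s=ctrl.state();print(s["tcp_pos"],s["contact_force"],s["finger_gap"])
c=cams.camera("wrist"); np.savez("pics/wrist4.npz",**c); im=c["img"]
cv2.imwrite("pics/wrist4.png",cv2.resize(im[0:300,130:390],None,fx=2,fy=2))
m=near(c,masks(c)["green"],(258,200),0,60); P=contour_on_z(c,m,.053);print(fitc(P),tool(s,[*fitc(P)[0],.053])*1e3)
print(tool(s,[.60576,.06592,.045])*1e3)
```

```text
[0.56263737 0.07917414 0.05829222] [-0.65956679 -0.36992347  0.09461756] 0.02574544385901683
(array([0.59312093, 0.07006286]), np.float64(0.022471886258214595)) [31.81045595 -0.58776068  5.29334937]
[45.11049178 -0.48376801 13.29383002]
```

View pics/wrist4.png

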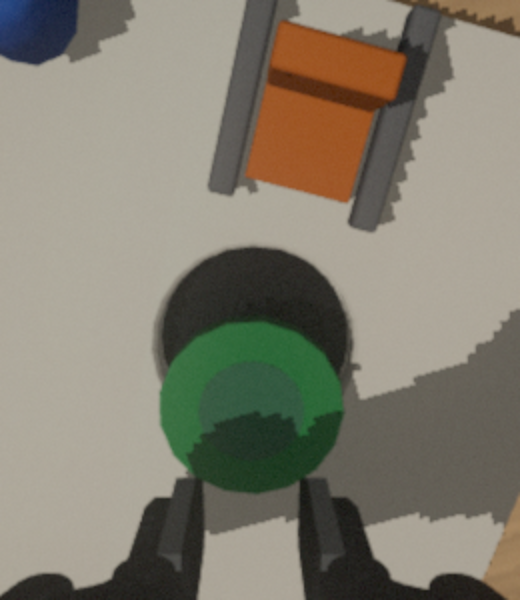

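Aligned: the disc at crop (251,404) partly covers the recess, and the lateral error is about 0.1 mm. 13.3 mm remains, which I'll push slowly.

Request:
arm_command:
  jaw: [0.4,0.4,0.4,0.4,0.4]
  travel:
    - [0.003,0,0]
    - [0.003,0,0]
    - [0.003,0,0]
    - [0.002,0,0]
    - [0.001,0,0]
  twist: [0,0,0,0,0]

```text
time: 6.02
tcp_pos: [0.5738, 0.0756, 0.0583]
tool_rot: [[0.953, -0.304, -0.0], [-0.304, -0.953, -0.0], [-0.0, 0.0, -1.0]]
contact_force: [0.2, 0.2, -0.4]
finger_gap: 0.0252
```

Request:
arm_command:
  jaw: [0.4,0.4,0.4,0.4,0.4]
  travel:
    - [0.0007,0,0]
    - [0.0005,0,0]
    - [0,0,0]
    - [0,0,0]
    - [0,0,0]
  twist: [0,0,0,0,0]

```text
time: 6.65
tcp_pos: [0.5749, 0.0753, 0.0583]
tool_rot: [[0.953, -0.304, 0.0], [-0.304, -0.953, 0.0], [-0.0, -0.0, -1.0]]
contact_force: [-0.0, 0.2, -0.4]
finger_gap: 0.0256
```

Run:
```python
from plant import ctrl,cams
import cv2,numpy as np
from h import *
s=ctrl.state();print(s["tcp_pos"],s["contact_force"],s["finger_gap"])
c=cams.camera("wrist"); np.savez("pics/wrist5.npz",**c); im=c["img"]
cv2.imwrite("pics/wrist5.png",cv2.resize(im[0:300,130:390],None,fx=2,fy=2))
m=near(c,masks(c)["green"],(258,200),0,60)
for z in(.053,.045): P=contour_on_z(c,m,z);print(z,fitc(P),tool(s,[*fitc(P)[0],z])*1e3)
print(tool(s,[.60576,.06592,.045])*1e3)
```

```text
[0.57485913 0.07531036 0.05831455] [-0.02509486  0.2092442  -0.38136924] 0.02558695260546303
0.053 (array([0.60737811, 0.06525192]), np.float64(0.021228305135795208)) [34.03768623 -0.30481004  5.3144784 ]
0.045 (array([0.60458015, 0.0661241 ]), np.float64(0.022467558707036178)) [31.1070256  -0.28475443 13.31448514]
[32.29307806 -0.44904683 13.314487  ]
```

View pics/wrist5.png

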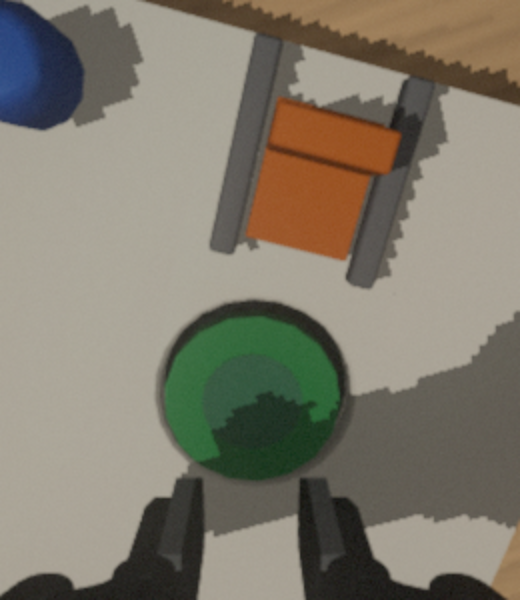

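The fitted radius at top-surface height (22.47 mm) matches the disc's earlier apparent radius, so the disc has dropped. There's an even dark ring around it, centred at crop (253,397). I'll back off, rise and verify it lies flat.

Request:
arm_command:
  jaw: [0.4,0.4,0.4,0.4,0.4]
  travel:
    - [-0.01,0,0]
    - [-0.005,0,-0.01]
    - [0,0,-0.03]
    - [0,0,-0.03]
    - [0,0,-0.03]
  twist: [0,0,0,0,0]

```text
time: 7.32
tcp_pos: [0.5601, 0.08, 0.1599]
tool_rot: [[0.953, -0.304, 0.0], [-0.304, -0.953, 0.0], [0.0, -0.0, -1.0]]
contact_force: [1.4, -0.8, -0.4]
finger_gap: 0.0256
```

Request:
arm_command:
  jaw: [1,1,1,1,1]
  travel:
    - [0,0,0]
    - [0,0,0]
    - [0,0,0]
    - [0,0,0]
    - [0,0,0]
  twist: [7,6.8,0,0,0]

```text
time: 7.95
tcp_pos: [0.5605, 0.0798, 0.1584]
tool_rot: [[0.853, -0.521, -0.0], [-0.521, -0.853, 0.0], [-0.0, -0.0, -1.0]]
contact_force: [0.0, 0.1, 0.1]
finger_gap: -0.0
```

Run:
```python
from plant import ctrl,cams
import cv2,numpy as np
from h import *
s=ctrl.state();print(s["tcp_pos"],s["tool_rot"][:,0],s["finger_gap"])
ims=[]
for n in("wrist","side","scene"):
    c=cams.camera(n); np.savez(f"pics/{n}6.npz",**c); im=c["img"]
    if n=="wrist": cv2.imwrite("pics/wrist6.png",im); p=proj(c,[.6055,.066,.045])
    else: p=proj(c,[.6055,.066,.045]);u,v=p.astype(int);cv2.imwrite(f"pics/{n}6.png",cv2.resize(im[max(v-60,0):v+60,u-60:u+60],None,fx=4,fy=4,interpolation=cv2.INTER_CUBIC))
    print(n,p,recess(c,s,p)[:2])
    m=near(c,masks(c)["green"],p,0,15)
    if m is not None: P=contour_on_z(c,m,.045);ce,r=fitc(P);rr=np.hypot(*(P-ce).T);print("disc",ce,r,rr.std(),cv2.minAreaRect(P.astype(np.float32))[1])
```

```text
[0.56049709 0.07983645 0.15836959] [ 8.53400165e-01 -5.21256308e-01 -1.37531628e-04] -6.5093501538474935e-06
wrist [241.91607479 141.08904187] (array([0.60556875, 0.06525972]), np.float64(0.025544351723378645))
disc [0.60440043 0.06597048] 0.022380522757807046 0.00026038094036437973 (0.04520942270755768, 0.04498640075325966)
side [226.06488976 212.79267026] (array([0.60299951, 0.06766679]), np.float64(0.025437126480876458))
disc [0.60259489 0.06753482] 0.021004206442457356 0.0008047458783728743 (0.04430389776825905, 0.03961725905537605)
scene [255.76378369 228.44597984] (array([0.60492088, 0.06738682]), np.float64(0.02500618719005562))
disc [0.60520678 0.06753828] 0.021207476803134916 0.0010505952510051451 (0.041178662329912186, 0.04338323697447777)
```

View pics/wrist6.png

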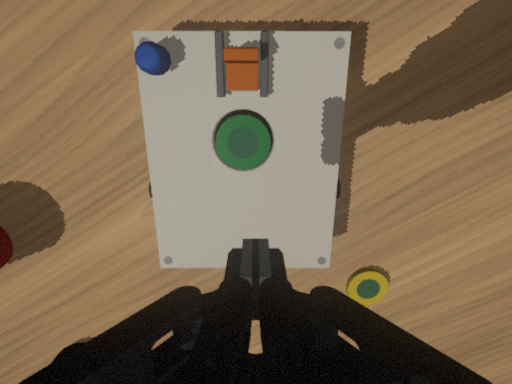

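View pics/side6.png

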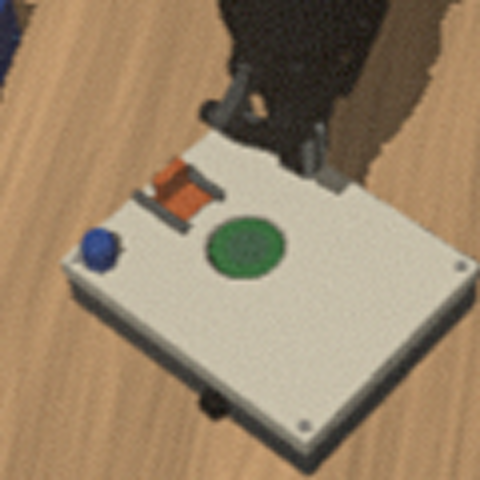

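The wrist and side views show the disc flush and centred in the recess (wrist (243,142)), with an even rim and fit scatter of 0.26 mm. The clip is open with its tab at (241,54), and the cap is untouched. Now I'll measure the tab.

Run:
```python
from plant import ctrl
from h import *
s=ctrl.state();c=dict(np.load("pics/wrist6.npz"));M=masks(c)
print("recess",recess(c,s,(243,142))[2])
m=near(c,M["orange"],(241,68),0,30,100);ys,xs=np.nonzero(m);print(xs.min(),xs.max(),ys.min(),ys.max(),m.sum())
for v in(ys.min(),): print("outer top edge",tool(s,onz(c,(xs.mean(),v),.070))*1e3)
print("plate front",tool(s,onz(c,(xs.mean(),ys.max()+1),.050))*1e3)
m=near(c,M["blue"],(152,57),0,30,50);ys,xs=np.nonzero(m);print("cap",tool(s,onz(c,(xs.mean(),ys.mean()),.058))*1e3)
cv2.imwrite("pics/clip6.png",cv2.resize(c["img"][20:110,190:300],None,fx=6,fy=6,interpolation=cv2.INTER_CUBIC))
```

```text
recess [ 45.97978559 -11.12014027 113.28651099]
223 257 48 89 1302
outer top edge [111.50078397 -10.25172342  88.27687045]
plate front [ 85.05436999 -11.51466157 108.28078127]
cap [106.92059509 -78.32854041 100.27899591]
```

View pics/clip6.png

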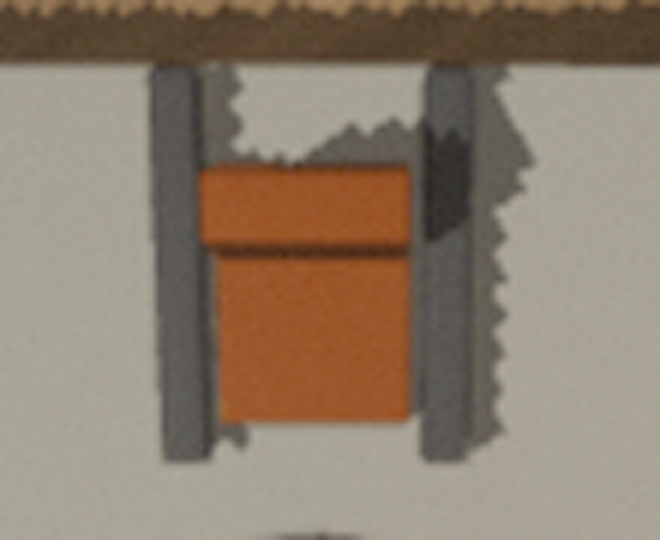

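Request:
arm_command:
  jaw: [1,1,1,1,1]
  travel:
    - [0.035,-0.0054,0]
    - [0.05,-0.0054,0]
    - [0.05,0,0]
    - [0,0,0.03]
    - [0,0,0.02]
  twist: [0,0,0,0,0]

```text
time: 8.72
tcp_pos: [0.6808, 0.0182, 0.1066]
tool_rot: [[0.852, -0.523, -0.002], [-0.523, -0.852, 0.0], [-0.002, 0.001, -1.0]]
contact_force: [-0.4, 0.4, -1.0]
finger_gap: 0.0001
```

Run:
```python
from plant import ctrl,cams
import cv2,numpy as np
from h import *
s=ctrl.state();print(s["tcp_pos"],s["contact_force"])
print("recess",tool(s,[.6055,.0655,.045])*1e3)
c=cams.camera("side");p=proj(c,[.65,.04,.06]).astype(int);u,v=p
cv2.imwrite("pics/side7.png",cv2.resize(c["img"][v-70:v+70,u-70:u+70],None,fx=4,fy=4,interpolation=cv2.INTER_CUBIC))
```

```text
[0.68081903 0.01818538 0.10655371] [-0.40224956  0.38847977 -1.02207654]
recess [-88.84771785  -1.00852103  61.68918315]
```

View pics/side7.png

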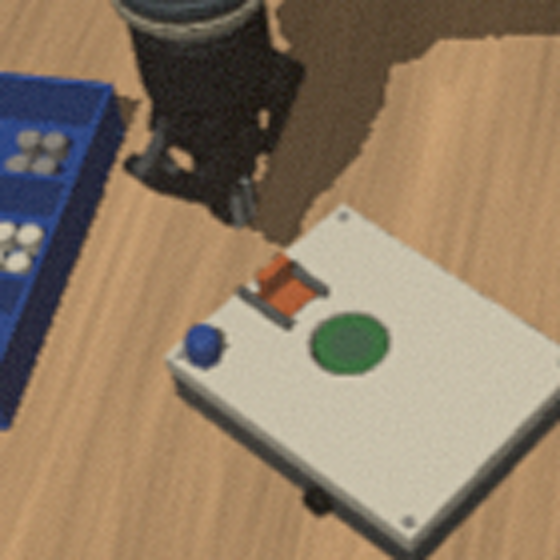

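The fingers are just outside the tab (crop (275,272)). I'll descend, then push.

Request:
arm_command:
  jaw: [1,1,1,1,1]
  travel:
    - [0,-0.0008,0.02]
    - [0,0,0.012]
    - [0,0,0.007]
    - [0,0,0]
    - [0,0,0]
  twist: [0,0,0,0,0]

```text
time: 9.4
tcp_pos: [0.6821, 0.0191, 0.0699]
tool_rot: [[0.853, -0.522, 0.001], [-0.522, -0.853, -0.0], [0.001, -0.0, -1.0]]
contact_force: [0.5, 0.5, 0.1]
finger_gap: -0.0002
```

Request:
arm_command:
  jaw: [1,1,1,1,1]
  travel:
    - [-0.005,0,0]
    - [-0.005,0,0]
    - [-0.005,0,0]
    - [-0.005,0,0]
    - [-0.005,0,0]
  twist: [0,0,0,0,0]

```text
time: 10.02
tcp_pos: [0.6605, 0.0324, 0.0695]
tool_rot: [[0.853, -0.522, 0.001], [-0.522, -0.853, -0.0], [0.001, -0.0, -1.0]]
contact_force: [1.5, -0.5, -0.1]
finger_gap: -0.0002
```

Run:
```python
from plant import ctrl,cams
import cv2,numpy as np
from h import *
s=ctrl.state();print(s["tcp_pos"],s["contact_force"])
print("recess",tool(s,[.6055,.0655,.045])*1e3)
c=cams.camera("side");p=proj(c,[.65,.04,.06]).astype(int);u,v=p
cv2.imwrite("pics/side8.png",cv2.resize(c["img"][v-70:v+70,u-70:u+70],None,fx=4,fy=4,interpolation=cv2.INTER_CUBIC))
```

```text
[0.66045991 0.03237626 0.069497  ] [ 1.48528778 -0.4691064  -0.10375419]
recess [-64.1836645    0.47949365  24.45617523]
```

View pics/side8.png

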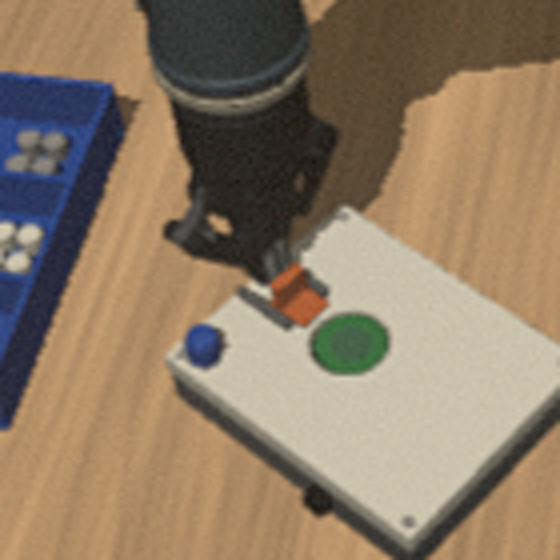

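The clip is moving and the disc is still flat. I expect about 10 mm more to the hard stop.

Request:
arm_command:
  jaw: [1,1,1,1,1]
  travel:
    - [-0.002,0,0]
    - [-0.002,0,0]
    - [-0.002,0,0]
    - [-0.002,0,0]
    - [-0.001,0,0]
  twist: [0,0,0,0,0]

```text
time: 10.7
tcp_pos: [0.6527, 0.0371, 0.0693]
tool_rot: [[0.853, -0.522, -0.0], [-0.522, -0.853, 0.0], [-0.0, -0.0, -1.0]]
contact_force: [1.5, 0.0, -0.1]
finger_gap: -0.0
```

Request:
arm_command:
  jaw: [1,1,1,1,1]
  travel:
    - [-0.0007,0,0]
    - [-0.0007,0,0]
    - [-0.0006,0,0]
    - [0,0,0]
    - [0,0,0]
  twist: [0,0,0,0,0]

```text
time: 11.32
tcp_pos: [0.6511, 0.038, 0.0693]
tool_rot: [[0.853, -0.523, 0.0], [-0.523, -0.853, -0.0], [0.0, -0.0, -1.0]]
contact_force: [2.2, -0.1, 0.2]
finger_gap: -0.0001
```

Request:
arm_command:
  jaw: [1,1,1,1,1]
  travel:
    - [-0.0007,0,0]
    - [-0.0007,0,0]
    - [-0.0006,0,0]
    - [0,0,0]
    - [0,0,0]
  twist: [0,0,0,0,0]

```text
time: 11.95
tcp_pos: [0.6509, 0.0381, 0.0695]
tool_rot: [[0.852, -0.523, 0.003], [-0.523, -0.852, -0.002], [0.004, -0.0, -1.0]]
contact_force: [7.4, -4.0, -4.3]
finger_gap: -0.0
```

It reached the stop: force rose from 2 to 8 N and motion ceased. One more small nudge to be sure.

Request:
arm_command:
  jaw: [1,1,1,1,1]
  travel:
    - [-0.0008,0,0]
    - [-0.0007,0,0]
    - [0,0,0]
    - [0,0,0]
    - [0,0,0]
  twist: [0,0,0,0,0]

```text
time: 12.58
tcp_pos: [0.6508, 0.0381, 0.0696]
tool_rot: [[0.852, -0.523, 0.006], [-0.523, -0.852, -0.003], [0.006, -0.001, -1.0]]
contact_force: [12.0, -4.6, -7.0]
finger_gap: -0.0001
```

Request:
arm_command:
  jaw: [1,1,1,1,1]
  travel:
    - [0.005,0,0]
    - [0.01,0,0]
    - [0.015,0,0]
    - [0,0,-0.03]
    - [0,0,-0.04]
  twist: [0,0,0,0,0]

```text
time: 13.2
tcp_pos: [0.6735, 0.0234, 0.139]
tool_rot: [[0.852, -0.523, -0.003], [-0.523, -0.852, -0.001], [-0.002, 0.002, -1.0]]
contact_force: [0.2, -0.3, 0.0]
finger_gap: 0.0002
```

Request:
arm_command:
  jaw: [1,1,1,1,1]
  travel:
    - [0,0,-0.03]
    - [-0.05,0,-0.02]
    - [-0.06,0,0]
    - [-0.04,0,0]
    - [0,0,0]
  twist: [0,0,0,0,0]

```text
time: 13.82
tcp_pos: [0.544, 0.1044, 0.1895]
tool_rot: [[0.854, -0.52, -0.002], [-0.52, -0.854, 0.001], [-0.002, -0.0, -1.0]]
contact_force: [0.2, -0.5, 0.0]
finger_gap: -0.0002
```

Run:
```python
from plant import ctrl,cams
import cv2,numpy as np
from h import *
s=ctrl.state();print(s["time"],s["tcp_pos"],s["contact_force"])
for n in("wrist","side"):
    c=cams.camera(n);np.savez(f"pics/{n}9.npz",**c);p=proj(c,[.6055,.0655,.045]);u,v=p.astype(int);k=100 if n=="wrist" else 70
    print(n,p,max(u-k,0),max(v-k,0))
    cv2.imwrite(f"pics/{n}9.png",cv2.resize(c["img"][max(v-k,0):v+k,max(u-k,0):u+k],(600,int(600*(v+k-max(v-k,0))/(2*k))),interpolation=cv2.INTER_CUBIC))
    if n=="wrist":
        print(recess(c,s,p)); 
        m=near(c,masks(c)["orange"],p,0,90,100);ys,xs=np.nonzero(m)
        print("plate front",tool(s,onz(c,(xs.mean(),ys.max()+1),.05))*1e3,"tab outer",tool(s,onz(c,(xs.mean(),ys.min()),.07))*1e3,"rec",tool(s,[.6055,.0655,.045])*1e3)
```

```text
13.825 [0.54395828 0.10444683 0.18948077] [ 0.24247507 -0.51853456  0.01255368]
wrist [257.5251132  104.51602982] 157 4
(array([0.60563989, 0.06521643]), np.float64(0.02552208295207796), array([ 73.42518127,   1.48096508, 144.30830747]), 140)
plate front [ 89.34556923   2.01874277 139.27074343] tab outer [107.0881106    1.74734477 119.22911359] rec [ 73.1582354    1.31148669 144.30898759]
side [226.10519328 212.63067251] 156 142
```

View pics/wrist9.png

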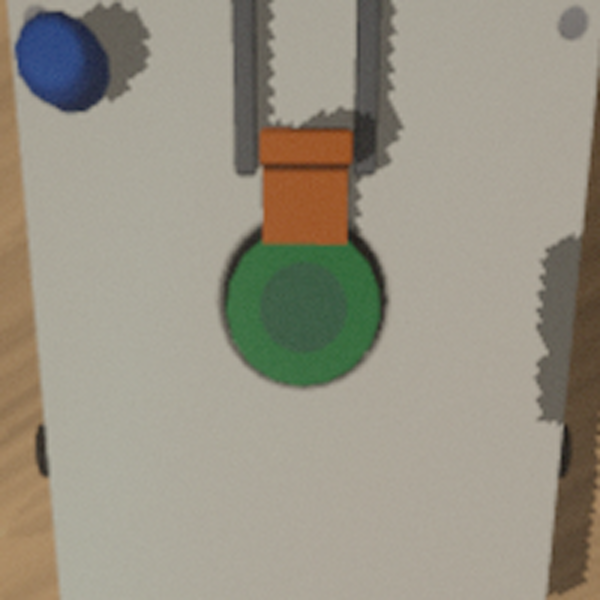

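View pics/side9.png

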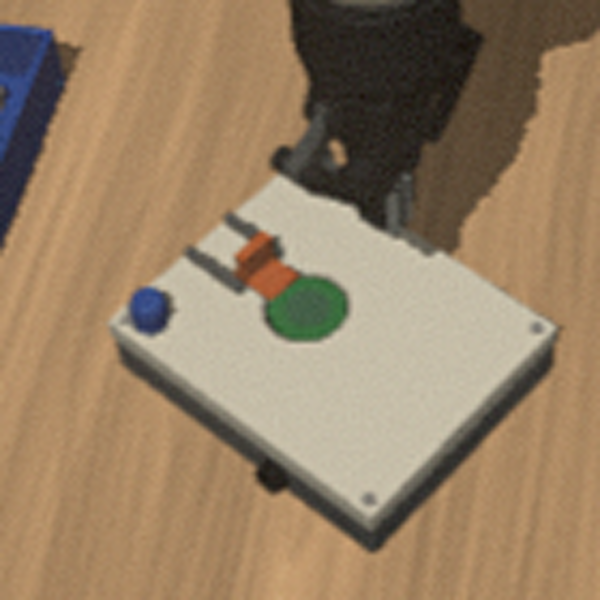

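The plate front is 16.0 mm from the recess centre, exactly the shut value. The tab-edge number (34 mm) disagrees with the expected 43 mm, probably because the colour mask split at the dark seam (crop (306,165)). I'll check that before handing in.

Run:
```python
from plant import ctrl
from h import *
s=ctrl.state();c=dict(np.load("pics/wrist9.npz"))
print(blob(masks(c)["orange"][:110,220:300])[0])
v=4+128/3
print("tab outer - recess",(tool(s,onz(c,(157+307/3,v),.07))-tool(s,[.6055,.0655,.045]))*1e3)
m=near(c,masks(c)["blue"],(178,25),0,20,50);ys,xs=np.nonzero(m);print("cap-rec",(tool(s,onz(c,(xs.mean(),ys.mean()),.058))-tool(s,[.6055,.0655,.045]))*1e3)
```

```text
[(701, np.float64(38.4), np.float64(72.0), [24, 60, 29, 25]), (366, np.float64(38.8), np.float64(52.5), [24, 47, 31, 12])]
tab outer - recess [ 43.31914558   0.97259138 -24.96230538]
cap-rec [ 61.89899471 -65.98523888 -12.91813223]
```

The mask had indeed split. Measured properly, the tab is at 43.3 mm against 43 mm expected when shut, and the cap is unmoved. Handing in.

Run:
```python
from plant import ctrl
print(ctrl.hand_in())
```

```text
the job is handed in; nothing more can be done
None
```

The green disc is seated in the recess and the orange clip is shut over its edge. I handed the job in at about 14 s of the 51 s allowed.

**What I did:** I pushed the disc about 78 mm across the box top with two partly open fingertips until it dropped in. I checked it was flush from the wrist and side views. Then I pushed the clip tab with shut fingers to its hard stop, where the force rose from 2 N to about 13 N and motion stopped, and withdrew the arm.

**Last checks:**
- **Disc:** it lay flat and centred, with an even rim and a fit scatter of 0.26 mm.
- **Clip:** the plate front is 16.0 mm and the tab's outer face 43.3 mm from the recess centre; the shut values are 16 and 43 mm.
- **Cap:** its measured position agrees with the earlier one to about 1.5 mm, within view error.
- **Other objects:** I never moved the arm near anything else on the table, but I did not re-measure those things.

**Disagreement:** the first automatic tab reading was 34 mm, because the colour mask split at the seam between tab and plate. Re-measuring the tab edge itself gave the 43.3 mm.

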